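# Open the combination padlock of the concentrate box and hold it up

### The arm

A 7-joint arm with a two-finger parallel gripper is mounted at the origin on a cart in front of the work surface, level with it; the furniture and walls round the work are solid. World frame = base frame: x ahead of the robot, y to its left, z up, the work surface at z = 0. Lengths are in m, angles in rad, forces in N, time in s.
With the tool pointing down it reaches from about 0.4 to 0.875 m from the base axis. Payload 19.3 kg.
Tool frame: the origin (TCP) lies at the very end of the fingers, on their centre line; the grasp point (between the pads) lies 19 mm behind it; z points along the fingers, y is the line along which they close (so a half turn about z gives the same grasp; the last joint's range is limited). The gripper opens to 85 mm and grips with 20 to 120 N. Pads are 22 mm wide; open, the fingers measure 114 mm over their backs; the gripper's body (76 mm by 85 mm) begins 54 mm behind the grasp point. The pads swing forward as they close: fully open they stand 13 mm farther back than shut.
Start: joints at [-1.366, 0.521, -0.036, 1.599, 0.021, 1.021, -0.113], TCP at [0.17, 0.602, 0.201] pointing down, gripper open.
Joint ranges: [-2.91, 2.91], [-0.3, 2.13], [-1.5, 1.42], [0.17, 2.43], [-1.26, 4.41], [0.16, 1.93], [-2.52, 2.52]. Speed limits (rad/s): [1.89, 1.89, 2.39, 2.39, 3.01, 3.01, 3.01].

### API

Orientations are given as [roll, pitch, yaw] about the fixed x, y, z axes, in that order (R = Rz(yaw) Ry(pitch) Rx(roll)).
In Python, from workcell import bot gives the robot as it stands.
- The arm moves only by the tool carry_out, never from a script. Its argument "rows" is a list that holds one entry, the list of rows, each a list of 4 numbers: the shift along the tool's x, y, z in m, then the turn about the tool's z in degrees. In form: [[[x, y, z, twist], ...]]. A call has 1 to 12 rows; each row is the pose to reach, as a shift and turn from the pose commanded when the call began, along the tool's axes at that moment; what a row does not reach only later rows make up. A row lasts 1/12 s, in which the tool goes at most 41.7 mm and 7.16 degrees, less where a joint would pass 70% of its speed; a pose out of reach is approached as far as the arm can. A call with a gripper value outside its range is refused whole. "grip" is the finger opening in m, from 0 to 0.0854, set as the call begins (left out, the last holds). The fingers move at their own pace and stop on an object; "grip_force" is the grip in N (left out, the last holds). Time passes only in rows, so rows that repeat a pose let the fingers close. It gives the time, the measured TCP pose, the force, the opening and the grip force at its end, in the units of the state.
- bot.observe(): the state, without advancing time (a new reading comes with each control period).
- bot.grab_frame(name): name is "scene" or "top"; returns a dict with "pixels" (400x640x3 uint8, red, green, blue), "K" (3x3 intrinsics, pixels), "pose" (4x4, takes a point from camera to world coordinates). Camera axes: x right, y down, z forward; pixel columns grow to the right and rows downward; lengths in m; the calibration is good to about 2 mm. A picture is of the moment at which its call begins. There is no depth.
- bot.job_done(): hands the job in; it is judged then, once.
Trained networks look in a picture, given as the dict that the camera call returned (one of the last four; its "shot" number tells which), for a name from the list of things; names that differ only in an ending like _2 or _b are one class to them, and where a whole thing is asked for, a point or a joint stands for the part that bears it (a point fixed in the world has none). Each returns a list of dicts, best first, with "conf" (0 to 1); they miss things now and then, are a little off and sometimes report something else, mostly with a low value. They report only what shows in the picture. A call takes as long as a camera call. They do not tell look-alikes from the thing itself.
- bot.look_for(picture, label): "position" ([column, row] in pixels, amid what is visible of it).
- bot.regions_of(picture, label): "region" (400x640 bool, what is visible of it) and "position" ([column, row] in pixels, amid what is visible of it).
- bot.spot_point(picture, label): "position" ([column, row] in pixels: a listed point, or the origin of a listed thing).
The state is a dict: "clock": time; "qpos": joint angles; "qd": joint speeds; "joint_efforts": joint torques, N m; "position": TCP position; "tool_rot": TCP orientation; "force": force on the tool from outside, world axes, zero at the start; "moment": the same for the moment, N m; "grip_width": finger opening in m; "finger_force": force on a finger pad.
Only numpy, scipy, OpenCV 4.12 (cv2) and the standard library are available. Lean on these libraries where they do the work, as an engineer would, in place of code of your own. Each camera call takes 0.05 s, during which the arm holds its last target. There are 200 camera calls.

### The job

Unlock the yellow concentrate box: turn the padlock's dial clockwise until the green mark clicks in at the white pointer, then back anticlockwise until the orange mark clicks in there. Grip the blue lock by its body, draw it away from the staple so that the staple pulls the shackle fully open, unhook the open shackle from the staple and lift it off. Finish while holding it: keep the open lock level in the gripper, still, over the box and a good 10 cm above the box top, and leave the bottles and other things standing round the box alone.

Things in the scene. Friction and masses are not known exactly. Their poses are not given: they have to be found in the camera images.
- lock_center (a point): centre (half-way up) of the blue body of the loose padlock, which lies on its back on the box. x: along the lock to its shackle and the hasp, y: left, z: up. Body 70 mm in x, 60 mm in y, 30 mm high; 0.4 to 0.6 kg with all parts. Grip it across its two flat sides, 60 mm apart in y. It slides along x on its rubber pad
- knob (a point): point on the dial's upright axis, at mid-height of its black knurled knob, 28 mm above lock_center; x, y turn with the dial. Knob 29 mm across, 17 mm high, gripped from above on any diameter; its top 8 mm above this point, the 52 mm skirt with the marks 9 mm below it. 12 click marks 30 degrees apart: thin white, one broad green, one broad orange 90 degrees clockwise of the green
- lock_dial (a joint): dial angle, rad, grows clockwise from above. 0: green mark at the pointer; -1.571: orange mark at it. Starts 2 to 4 clicks before green (-1.05, -1.57 or -2.09). Clicks every 0.524, about 0.05 N m each. The clockwise turn to 0 carries a hidden wheel along, which stays there; then -1.571 frees the shackle; each good to 0.12. If green is passed by a click, turn back over a full turn and start again
- shackle_bar (a joint): how far the steel shackle is drawn out of the body, m: 0 shut, 0.018 open (stop). About 3 N friction, stays where left; blocked at 1 mm until the dial was worked. To open, pull the body in its own -x: after 5 to 10 mm of slack the staple catches the bow, then the body goes on 18 mm while the shackle stays
- toe_tip (a point): tip of the shackle's toe leg, on the bar's axis, which moves with the shackle: 32 mm in +x and 20 mm in +y of lock_center when shut (3 mm inside the body), 50 mm in +x when open, so that 15 mm lie free between body and tip. Shackle: 8 mm round bar, level, U of 48 mm overall width, heel leg at y = -20 mm, bow 79 mm in +x of lock_center when shut
- staple (a point): centre of the eye of the fixed hasp staple: an upright loop of 5 mm bar, seen along x; posts at y = +9 and -9 mm, top 12.5 mm above this point. The toe leg passes through it. Start: about 55 mm in +x, 20 mm in +y of lock_center. To unhook the open lock move it in +x until the staple stands between body and toe tip (staple 42 mm in +x of lock_center; 37 mm: touches the body), then lift straight up
- pointer (a point): white pointer on the top face of the lock's body, at the edge of the dial on its -x side, 31 mm from the dial's axis, aimed at the dial
- box: fixed yellow enamelled steel box, 260 mm (x) by 240 mm (y), flat top at z = 0.085 with the lid behind the staple; origin under its centre, x to its back. The lock lies 66 mm in -x of the centre on a 5 mm rubber pad between two low rubber cheeks (6 mm thick, tops 13 mm above the box top, 1.5 mm beside the body) which stop it from turning and leave the upper 22 mm of its sides free
- bottle_02: bystander: 500 ml bottle, 77 mm wide, 222 mm tall, origin under its foot; leave alone
- bottle_03: bystander: 500 ml bottle, 77 mm wide, 222 mm tall, origin under its foot; leave alone
- bottle_06: bystander: 500 ml bottle, 77 mm wide, 222 mm tall, origin under its foot; leave alone
- bottle_07: bystander: 500 ml bottle, 77 mm wide, 222 mm tall, origin under its foot; leave alone
- funnel: bystander: stainless funnel standing on its rim, about 110 mm wide, 108 mm tall, origin underneath; leave alone
- label_roll: bystander: roll of paper labels, 82 mm wide, 38 mm high, origin underneath; leave alone
- tape_roll: bystander: roll of tape, 98 mm wide, 25 mm high, origin underneath; leave alone
- cap_key: bystander: red ring key for caps, 180 mm long, 14 mm high, origin underneath; leave alone
There are look-alikes about, which are no part of the job. Of the things that look like the part that bears lock_center, the larger one is meant.

How it is judged:
By the outcome, as a careful person would: the job done as asked, in the order asked, and still so for the second after the job is handed in, while the arm keeps its last pose, push and grip.
It also fails if it takes over 51 s, if anything falls off the work surface, if the arm or the gripper's body presses on something with over 40 N, if the wrist force passes 120 N, or if a joint passes its speed limit or range.

## Working session

There is one attempt and no reset: what is moved stays moved. The work goes in short steps, Python scripts to look and compute and a tool call to move; the robot and the scene stay as the last step left them, time stands still between calls to the robot, and variables do not carry over. Pictures are saved under pics/ and viewed, at most 10 in all, crops included, and the job is handed in when it is done.

Besides the shell and the picture viewer there is one more tool, called in YAML: its name, and indented under it one key for each argument. carry_out: Moves the arm, as the interface text tells. Its arguments: {"type":"object","properties":{"rows":{"type":"array","items":{"type":"array","items":{"type":"array","items":{"type":"number"}}}},"grip":{"type":"number"},"grip_force":{"type":"number"}},"required":["rows"]}

```bash
mkdir -p pics; cat > h.py <<'E'
import numpy as np, cv2
from workcell import bot
def ray(f,p):
    d=np.linalg.inv(f["K"])@np.array([p[0],p[1],1.]); T=np.array(f["pose"]); return T[:3,3],T[:3,:3]@d
def atz(f,p,z):
    o,d=ray(f,p); return o+d*(z-o[2])/d[2]
def proj(f,P):
    T=np.linalg.inv(np.array(f["pose"])); c=T[:3,:3]@np.array(P)+T[:3,3]; u=f["K"]@c; return u[:2]/u[2]
def save(f,n,box=None,s=1):
    im=cv2.cvtColor(f["pixels"],cv2.COLOR_RGB2BGR)
    if box: im=im[box[1]:box[3],box[0]:box[2]]
    cv2.imwrite("pics/"+n,cv2.resize(im,None,fx=s,fy=s,interpolation=cv2.INTER_CUBIC))
E
python3 - <<'E'
from h import *
o=bot.observe();print({k:np.round(o[k],3) for k in("clock","position","tool_rot","grip_width")})
Z=dict(lock_center=.105,knob=.133,pointer=.12,staple=.105,toe_tip=.105,box=0)
ims=[]
for n in("top","scene"):
    f=bot.grab_frame(n);save(f,n+"0.png");print(n,np.round(f["pose"],2).tolist())
    for l in Z:
        for r in bot.spot_point(f,l)[:3]: print(l,np.round(r["position"],1),round(r["conf"],2),np.round(atz(f,r["position"],Z[l]),3))
E
```

```text
{'clock': np.float64(0.0), 'position': array([0.17 , 0.601, 0.2  ]), 'tool_rot': array([-3.14 ,  0.   ,  2.867]), 'grip_width': np.float64(0.085)}
top [[-0.02, -0.99, 0.11, 0.38], [-1.0, 0.02, -0.0, 0.02], [0.0, -0.11, -0.99, 1.61], [0.0, 0.0, 0.0, 1.0]]
lock_center [330.8 215.8] 0.88 [ 0.489 -0.01   0.105]
lock_center [379.2 166.3] 0.59 [ 0.647 -0.173  0.105]
knob [429.7 152. ] 0.64 [ 0.685 -0.335  0.133]
knob [380.8 164.2] 0.39 [ 0.649 -0.175  0.133]
pointer [331.6 227.7] 0.97 [ 0.449 -0.012  0.12 ]
pointer [372.1 162.9] 0.67 [ 0.657 -0.149  0.12 ]
staple [324.  196.4] 0.75 [0.552 0.01  0.105]
staple [448.3 168.2] 0.24 [ 0.636 -0.4    0.105]
toe_tip [387.5 165.4] 0.5 [ 0.65  -0.201  0.105]
toe_tip [320.7 202.5] 0.42 [0.533 0.021 0.105]
box [323.7 202.3] 0.77 [0.544 0.011 0.   ]
scene [[0.83, -0.37, 0.42, -0.11], [-0.56, -0.55, 0.62, -0.97], [0.01, -0.75, -0.66, 1.17], [0.0, 0.0, 0.0, 1.0]]
lock_center [297.1 214. ] 0.91 [ 0.475 -0.011  0.105]
lock_center [368.8 240.9] 0.63 [ 0.604 -0.254  0.105]
knob [367.7 235.2] 0.46 [ 0.599 -0.251  0.133]
knob [298.8 210.9] 0.16 [ 0.473 -0.026  0.133]
pointer [292.2 214.4] 0.88 [ 0.451 -0.016  0.12 ]
staple [310.1 199.9] 0.97 [0.555 0.026 0.105]
toe_tip [376.4 242.6] 0.56 [ 0.621 -0.274  0.105]
toe_tip [303.8 203.8] 0.52 [0.524 0.021 0.105]
box [311.3 226.1] 0.88 [ 0.541 -0.002  0.   ]
```

```bash
python3 -c "
import cv2,numpy as np
a=cv2.imread('pics/top0.png');b=cv2.imread('pics/scene0.png')
cv2.imwrite('pics/both0.png',cv2.resize(np.vstack([a,b]),(480,600),interpolation=cv2.INTER_AREA))"
```

```text
(no output)
```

View pics/top0.png

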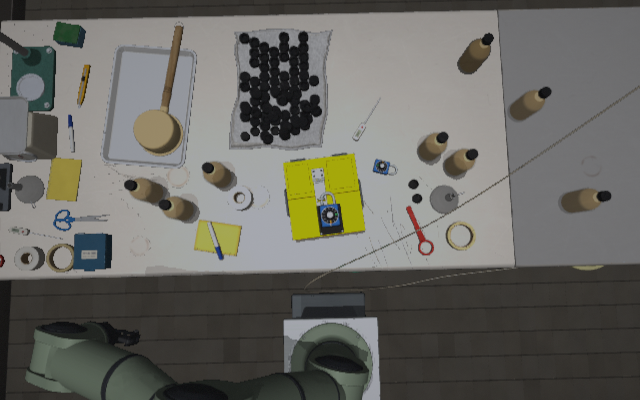

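The top view shows two blue padlocks. One is at (330,215) on the yellow box, with its shackle through the hasp. The other, smaller one is at (384,167), loose on the table. The one on the box is larger and on the hasp, so it is the one meant. I'll confirm in an enlarged crop and measure the yaw.

```bash
cat >> h.py <<'E'
def crops(fs,P,n,h=40,s=7.5):
    out=[]
    for f in fs:
        c=proj(f,P); M=np.array([[s,0,-s*(c[0]-h)],[0,s,-s*(c[1]-h)]])
        out.append(cv2.warpAffine(cv2.cvtColor(f["pixels"],cv2.COLOR_RGB2BGR),M,(int(2*h*s*.66) if 0 else 400,600 if 0 else 400),flags=cv2.INTER_CUBIC))
        print("crop: px = %.1f+u/%.2f, %.1f+v/%.2f"%(c[0]-h,s,c[1]-h,s))
    cv2.imwrite("pics/"+n,np.hstack(out))
E
python3 - <<'E'
from h import *
fs=[bot.grab_frame(n) for n in("top","scene")]
crops(fs,[.49,-.01,.12],"lock1.png",27,400/54)
for f in fs:
    hsv=cv2.cvtColor(f["pixels"],cv2.COLOR_RGB2HSV)
    for l,z in(("box",.085),("lock_center",.12)):
        r=bot.regions_of(f,l)[0]; m=r["region"]
        if l=="lock_center":
            m=m&(hsv[...,0]>95)&(hsv[...,0]<125)&(hsv[...,1]>120)
        ys,xs=np.nonzero(m)
        w=np.array([atz(f,(x,y),z)[:2] for x,y in zip(xs,ys)],np.float32)*1000
        print(l,round(r["conf"],2),m.sum(),cv2.minAreaRect(w))
E
```

```text
crop: px = 303.7+u/7.41, 188.0+v/7.41
crop: px = 273.5+u/7.41, 182.2+v/7.41
box 0.9 5547 ((556.5054931640625, 13.0738525390625), (269.84051513671875, 253.9075927734375), 6.167544364929199)
lock_center 0.94 130 ((489.5619201660156, -4.721775054931641), (70.19017791748047, 57.86631393432617), 5.768853187561035)
box 0.81 4199 ((541.76513671875, -16.76727294921875), (310.2205810546875, 299.0008850097656), 5.785045146942139)
lock_center 0.88 30 ((491.7419128417969, -7.067317962646484), (62.548828125, 51.089202880859375), 5.523186683654785)
```

View pics/lock1.png

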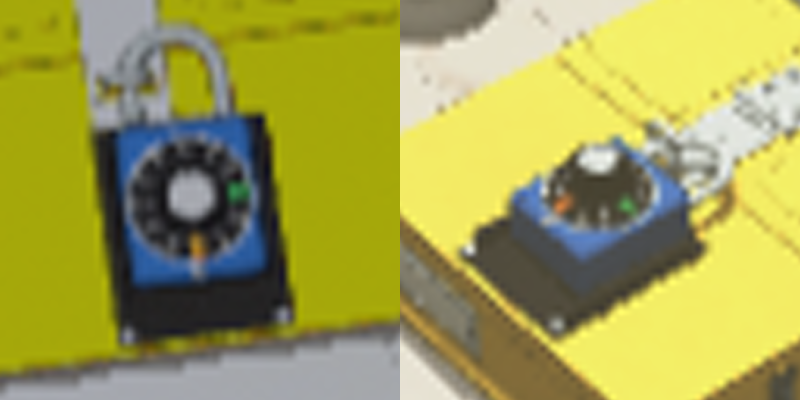

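The crop confirms it. The lock has a blue body at top-crop (190,195) with its shackle through the staple. The pointer is at (197,265), orange is now at the pointer, and green is at 3 o'clock. So the dial is at about -1.571 and needs 90° clockwise to reach green. Next I'll refine the dial axis and work out the move.

```bash
cat >> h.py <<'E'
from scipy.spatial.transform import Rotation as Ro
def delta(P,o=None):
    o=o or bot.observe(); R=Ro.from_euler("xyz",o["tool_rot"]).as_matrix(); return R.T@(np.array(P)-o["position"])
E
python3 - <<'E'
from h import *
f=bot.grab_frame("top"); g=bot.grab_frame("scene")
for F,c in((f,(303.7+190/7.41,188+195/7.41)),(g,(273.5+199/7.41,182.2+160/7.41))): print(np.round(atz(F,c,.141),4))
# bright knob cap centroid
for F in(f,g):
    c=proj(F,[.49,-.005,.141]); im=cv2.cvtColor(F["pixels"],cv2.COLOR_RGB2HSV).astype(int)
    ys,xs=np.mgrid[0:400,0:640]; m=(np.hypot(xs-c[0],ys-c[1])<5)&(im[...,1]<60)&(im[...,2]>110)
    print(m.sum(),np.round(atz(F,(xs[m].mean(),ys[m].mean()),.141),4))
o=bot.observe();print(o["tool_rot"],np.round(delta([.49,-.006,.3]),4), np.round(o["qpos"],2))
for l in("bottle_02","bottle_03","funnel"):
    print(l,[(np.round(atz(f,r["position"],0)[:2],2),round(r["conf"],2)) for r in bot.spot_point(f,l)])
E
```

```text
[ 0.4908 -0.0052  0.141 ]
[ 0.4926 -0.0053  0.141 ]
31 [ 0.4905 -0.0058  0.141 ]
21 [ 0.495  -0.0037  0.141 ]
[-3.14158553e+00 -1.10729099e-05  2.86676740e+00] [-0.4733 -0.4978 -0.099 ] [-1.37  0.52 -0.04  1.6   0.02  1.02 -0.11]
bottle_02 [(array([0.53, 0.49]), 0.92), (array([ 0.66, -0.45]), 0.64), (array([0.64, 0.38]), 0.62)]
bottle_03 [(array([0.53, 0.49]), 0.92), (array([ 0.66, -0.45]), 0.64), (array([0.64, 0.38]), 0.62)]
funnel [(array([ 0.55, -0.41]), 0.68)]
```

carry_out:
  rows:
    - [[0, 0, -0.04, 0], [0, 0, -0.08, 0], [-0.03, -0.03, -0.1, 0], [-0.07, -0.07, -0.1, 0], [-0.11, -0.11, -0.1, 0], [-0.15, -0.15, -0.1, 0], [-0.18, -0.18, -0.1, -3], [-0.21, -0.21, -0.1, -8], [-0.24, -0.24, -0.1, -13], [-0.26, -0.27, -0.1, -18], [-0.29, -0.3, -0.1, -21.5], [-0.32, -0.33, -0.1, -21.5]]

```text
clock: 2.25
position: [0.3663, 0.2367, 0.3013]
tool_rot: [3.141, 0.001, -3.037]
force: [1.6, 0.1, 0.1]
grip_width: 0.0855
finger_force: 0.0
```

```bash
python3 - <<'E'
from h import *
o=bot.observe();print(o["clock"],o["position"],o["tool_rot"],np.round(delta([.491,-.0055,.2]),4), np.round(o["qpos"],2))
E
```

```text
2.25 [0.36628814 0.23673215 0.30131597] [ 3.14095461e+00  5.08560405e-04 -3.03659847e+00] [-0.0986 -0.254   0.1012] [-0.82  0.1   0.12  1.93 -0.01  1.11  0.98]
```

carry_out:
  rows:
    - [[-0.02, -0.03, 0, 0], [-0.03, -0.07, 0, 0], [-0.05, -0.1, 0, 0], [-0.06, -0.14, 0, 0], [-0.07, -0.17, 0, 0], [-0.08, -0.2, 0, 0], [-0.09, -0.23, 0, 0], [-0.099, -0.254, 0.02, 0], [-0.099, -0.254, 0.06, 0], [-0.099, -0.254, 0.1, 0], [-0.099, -0.254, 0.1, 0], [-0.099, -0.254, 0.1, 0]]
  grip: 0.05

```text
clock: 3.25
position: [0.4892, -0.0043, 0.2008]
tool_rot: [-3.141, -0.003, -3.041]
force: [1.1, -0.5, 0.5]
grip_width: 0.0503
finger_force: 0.0
```

```bash
python3 - <<'E'
from h import *
o=bot.observe();print(o["clock"],o["position"],o["tool_rot"],np.round(delta([.491,-.0055,.132]),4), np.round(o["qpos"],2),o["grip_width"])
E
```

```text
3.25 [ 0.48918656 -0.00425712  0.20083723] [-3.14113788e+00 -2.96163879e-03 -3.04141248e+00] [-0.0019 -0.0014  0.0688] [-0.38  0.32  0.34  1.96 -0.14  0.88  1.7 ] 0.05025870799040049
```

carry_out:
  rows:
    - [[-0.002, -0.001, 0.03, 0], [-0.002, -0.001, 0.05, 0], [-0.002, -0.001, 0.06, 0], [-0.002, -0.001, 0.066, 0], [-0.002, -0.001, 0.069, 0], [-0.002, -0.001, 0.072, 0], [-0.002, -0.001, 0.072, 0]]

```text
clock: 3.83
position: [0.4924, -0.0048, 0.1297]
tool_rot: [3.141, 0.001, -3.041]
force: [-0.7, 0.9, -0.1]
grip_width: 0.05
finger_force: 0.0
```

```bash
python3 - <<'E'
from h import *
o=bot.observe();print(o["clock"],o["position"],o["force"],o["tool_rot"],np.round(delta([.491,-.0055,.129]),4))
g=bot.grab_frame("scene");crops([bot.grab_frame("top"),g],[.49,-.01,.13],"k1.png",27,400/54)
E
```

```text
3.8333 [ 0.49244262 -0.00475112  0.12970512] [-0.70291885  0.88734073 -0.08534018] [ 3.14144059e+00  1.06182848e-03 -3.04107215e+00] [ 0.0015 -0.0006  0.0007]
crop: px = 303.8+u/7.41, 187.8+v/7.41
crop: px = 273.5+u/7.41, 180.1+v/7.41
```

View pics/k1.png

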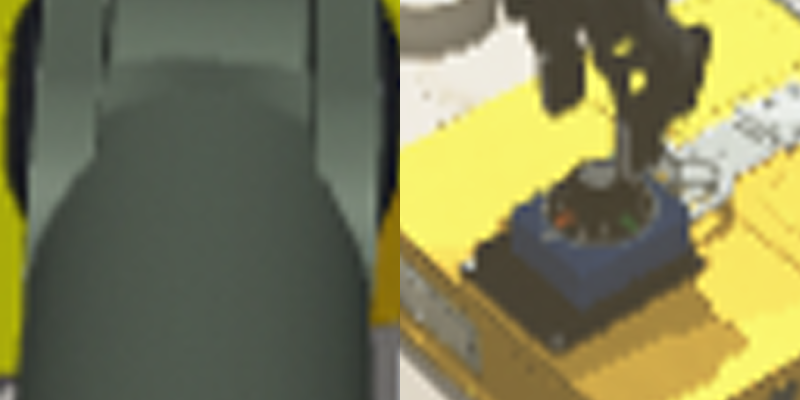

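```bash
python3 - <<'E'
from h import *
g=bot.grab_frame("scene")
a=np.radians(5.8);ly=np.array([-np.sin(a),np.cos(a),0]);lx=np.array([np.cos(a),np.sin(a),0])
c=np.array([.4922,-.005,0])
cv=lambda P:np.round((proj(g,P)-[273.5,180.1])*7.41+[400,0])
for nm,P in (("knobtop",[.491,-.0055,.141]),("tcp.13",c+[0,0,.13]),("tcp.145",c+[0,0,.145]),):print(nm,cv(P))
for z in(.13,.14,.15):
  for s in(-1,1):
    for w in(25,37):print(z,s*w,[cv(c+s*w/1000*ly+dx*lx+[0,0,z]) for dx in(-.011,.011)])
save(g,"k2.png",(285,165,325,215),12)
E
```

```text
knobtop [596. 177.]
tcp.13 [598. 193.]
tcp.145 [598. 169.]
0.13 -25 [array([613., 230.]), array([649., 210.])]
0.13 -37 [array([629., 244.]), array([665., 223.])]
0.13 25 [array([548., 175.]), array([584., 156.])]
0.13 37 [array([533., 162.]), array([569., 143.])]
0.14 -25 [array([613., 215.]), array([649., 195.])]
0.14 -37 [array([629., 228.]), array([665., 208.])]
0.14 25 [array([548., 160.]), array([584., 141.])]
0.14 37 [array([532., 147.]), array([568., 128.])]
0.15 -25 [array([612., 199.]), array([649., 179.])]
0.15 -37 [array([628., 212.]), array([665., 192.])]
0.15 25 [array([547., 144.]), array([583., 125.])]
0.15 37 [array([532., 131.]), array([568., 112.])]
```

View pics/k2.png

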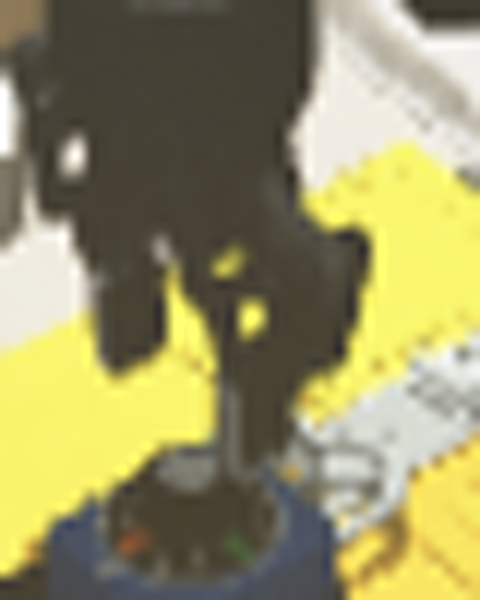

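The fingertips look higher than the TCP reading, by about 20 mm: the left tip is at k2 (115,375) and the right at (225,470), while the green mark below is unobstructed. I'll narrow the opening and descend with force checks.

carry_out:
  rows:
    - [[0.001, 0, 0, 0], [0.001, 0, 0, 0], [0.001, 0, 0, 0], [0.001, 0, 0, 0]]
  grip: 0.038
  grip_force: 40

```text
clock: 4.32
position: [0.491, -0.005, 0.1291]
tool_rot: [-3.142, 0.0, -3.041]
force: [-0.8, -0.1, -0.5]
grip_width: 0.0383
finger_force: 0.0
```

```bash
python3 - <<'E'
from h import *
o=bot.observe();print(o["clock"],o["position"],o["force"],o["grip_width"],np.round(delta([.491,-.0055,.129]),4))
g=bot.grab_frame("scene")
save(g,"k3.png",(285,165,325,215),12)
E
```

```text
4.3167 [ 0.49100986 -0.0049574   0.12911126] [-0.82355388 -0.06670906 -0.54690697] 0.038292435610338856 [ 0.0001 -0.0005  0.0001]
```

View pics/k3.png

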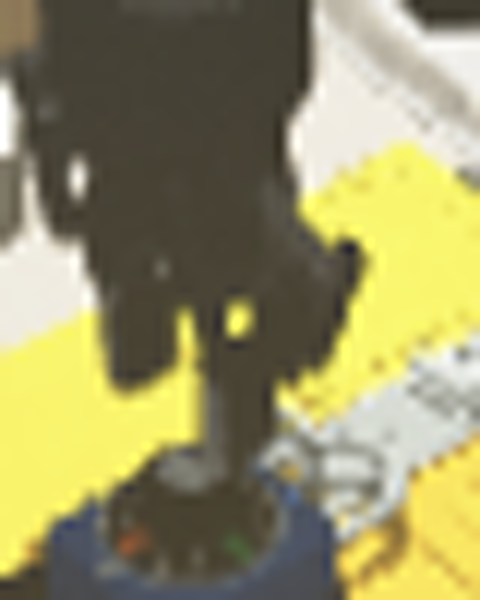

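The tips still sit about 20 mm above the reported TCP: the right tip ends at (235,485) and the left at (140,385). I'll descend in small steps and watch the force.

carry_out:
  rows:
    - [[0, 0, 0.002, 0], [0, 0, 0.004, 0], [0, 0, 0.004, 0], [0, 0, 0.004, 0]]

```text
clock: 4.7
position: [0.4908, -0.005, 0.1248]
tool_rot: [-3.142, -0.0, -3.041]
force: [-0.8, 0.4, 0.2]
grip_width: 0.0382
finger_force: 0.0
```

carry_out:
  rows:
    - [[0, 0, 0.002, 0], [0, 0, 0.004, 0], [0, 0, 0.004, 0]]

```text
clock: 4.95
position: [0.4907, -0.005, 0.1206]
tool_rot: [-3.142, -0.001, -3.041]
force: [0.2, -0.4, -0.2]
grip_width: 0.0384
finger_force: 0.0
```

carry_out:
  rows:
    - [[0, 0, 0.002, 0], [0, 0, 0.004, 0], [0, 0, 0.004, 0]]

```text
clock: 5.2
position: [0.4908, -0.005, 0.1166]
tool_rot: [-3.142, -0.0, -3.041]
force: [0.7, -0.0, 0.2]
grip_width: 0.0379
finger_force: 0.0
```

carry_out:
  rows:
    - [[0, 0, 0.002, 0], [0, 0, 0.004, 0], [0, 0, 0.004, 0]]

```text
clock: 5.45
position: [0.4908, -0.005, 0.1126]
tool_rot: [-3.142, -0.0, -3.041]
force: [0.4, -1.1, 0.3]
grip_width: 0.0381
finger_force: 0.0
```

```bash
python3 - <<'E'
from h import *
g=bot.grab_frame("scene")
save(g,"k4.png",(285,165,325,215),12)
E
```

```text
(no output)
```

View pics/k4.png

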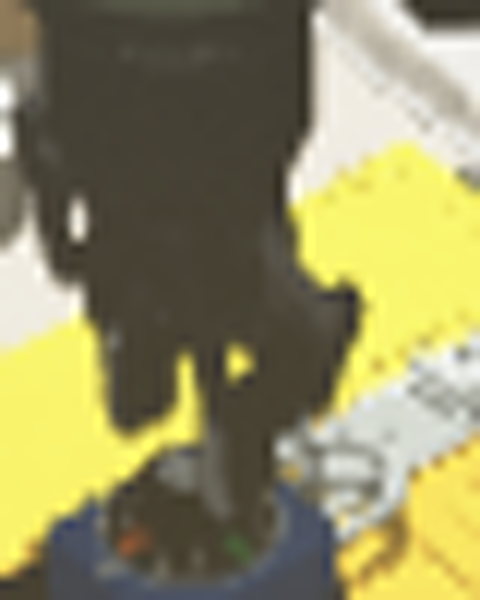

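The tips have come down: left at (145,432), right at (235,525). That puts them at z of about 0.136, so the knob needs about 8 mm more.

carry_out:
  rows:
    - [[0, 0, 0.002, 0], [0, 0, 0.004, 0], [0, 0, 0.004, 0]]

```text
clock: 5.75
position: [0.4908, -0.005, 0.1086]
tool_rot: [-3.142, -0.0, -3.041]
force: [0.2, 0.5, 0.2]
grip_width: 0.0383
finger_force: 0.0
```

carry_out:
  rows:
    - [[0, 0, 0.001, 0], [0, 0, 0.002, 0], [0, 0, 0.002, 0]]

```text
clock: 6.0
position: [0.4909, -0.005, 0.1068]
tool_rot: [-3.142, -0.0, -3.041]
force: [0.7, -0.3, -1.0]
grip_width: 0.0376
finger_force: 0.0
```

carry_out:
  rows:
    - [[0, 0, 0, 0], [0, 0, 0, 0], [0, 0, 0, 0], [0, 0, 0, 0], [0, 0, 0, 0]]
  grip: 0.02
  grip_force: 40

```text
clock: 6.42
position: [0.491, -0.0051, 0.1072]
tool_rot: [-3.142, 0.0, -3.041]
force: [-2.4, -0.6, 5.4]
grip_width: 0.0249
finger_force: 39.0
```

carry_out:
  rows:
    - [[0, 0, -0.001, 6], [0, 0, -0.001, 12], [0, 0, -0.001, 18], [0, 0, -0.001, 24], [0, 0, -0.001, 30], [0, 0, -0.001, 30], [0, 0, -0.001, 30]]

```text
clock: 7.0
position: [0.4907, -0.0049, 0.1078]
tool_rot: [-3.141, -0.0, 2.722]
force: [-0.2, 0.4, -4.1]
grip_width: 0.0249
finger_force: 39.7
```

```bash
python3 - <<'E'
from h import *
o=bot.observe();print(o["moment"],o["position"],np.degrees(o["tool_rot"]))
g=bot.grab_frame("scene")
save(g,"k5.png",(285,165,325,215),12)
E
```

```text
[-0.14685499  0.01159314  0.01445966] [ 0.49074316 -0.0048582   0.10779193] [-1.79967206e+02 -2.04729361e-02  1.55958880e+02]
```

View pics/k5.png

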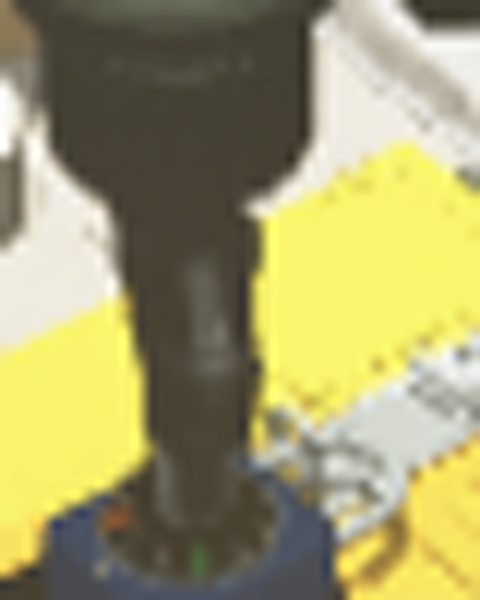

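The dial follows: green moved to (200,558) and orange to (115,520), which is one click. Two more clicks clockwise.

carry_out:
  rows:
    - [[0, 0, 0.0005, 6], [0, 0, 0.0005, 12], [0, 0, 0.0005, 18], [0, 0, 0.0005, 24], [0, 0, 0.0005, 30], [0, 0, 0.0005, 36], [0, 0, 0.0005, 42], [0, 0, 0.0005, 48], [0, 0, 0.0005, 54], [0, 0, 0.0005, 60], [0, 0, 0.0005, 60], [0, 0, 0.0005, 60]]

```text
clock: 8.05
position: [0.4909, -0.005, 0.1074]
tool_rot: [-3.141, 0.0, 1.677]
force: [0.1, -0.5, -3.0]
grip_width: 0.0248
finger_force: 40.0
```

```bash
cat >> h.py <<'E'
def marks(n="scene"):
    f=bot.grab_frame(n); im=cv2.cvtColor(f["pixels"],cv2.COLOR_RGB2HSV).astype(int)
    ys,xs=np.mgrid[0:400,0:640]; a=np.array([.491,-.0055]); c=proj(f,[*a,.124])
    near=np.hypot(xs-c[0],ys-c[1])<9
    for nm,lo,hi in(("green",45,88),("orange",3,17)):
        m=near&(im[...,0]>=lo)&(im[...,0]<=hi)&(im[...,1]>130)&(im[...,2]>50)
        w=im[...,1][m]
        if m.sum():
            p=np.array([np.average(xs[m],weights=w),np.average(ys[m],weights=w)]);q=atz(f,p,.124)[:2]-a
            print(nm,m.sum(),np.round(p,1),"r",np.round(np.hypot(*q)*1000,1),"ang cw from pointer",round((-(np.degrees(np.arctan2(q[1],q[0]))-185.8)+180)%360-180,1))
        else: print(nm,"none")
    return f
E
python3 - <<'E'
from h import *
o=bot.observe();print(o["moment"],o["position"],np.degrees(o["tool_rot"]),o["force"])
g=marks();save(g,"k6.png",(285,165,325,215),12)
E
```

```text
[-0.16301594  0.1017734  -0.04784646] [ 0.49091209 -0.00499931  0.10741285] [-1.79982231e+02  1.59258674e-02  9.60645745e+01] [ 0.07114586 -0.45892822 -2.95831708]
green none
orange none
```

View pics/k6.png

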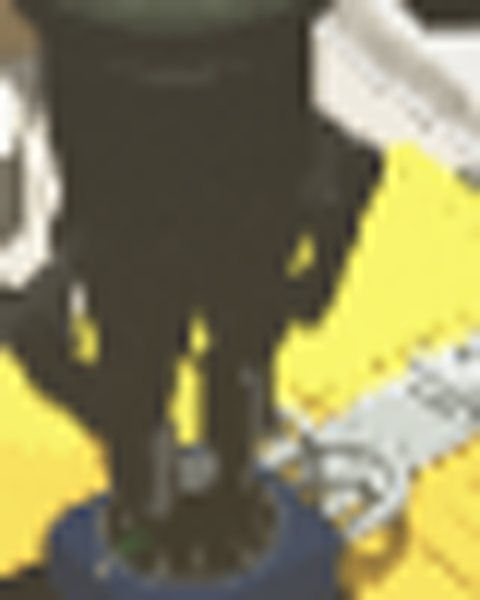

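Green is now at (130,543), exactly where orange sat at the start, so it is at the pointer. I'll release briefly so the click seats, regrip, and then turn back.

carry_out:
  rows:
    - [[0, 0, 0, 0], [0, 0, 0, 0], [0, 0, 0, 0]]
  grip: 0.038

```text
clock: 8.35
position: [0.4912, -0.005, 0.1077]
tool_rot: [3.141, -0.0, 1.673]
force: [-0.0, 0.8, 0.0]
grip_width: 0.038
finger_force: 0.0
```

carry_out:
  rows:
    - [[0, 0, 0, 0], [0, 0, 0, 0], [0, 0, 0, 0], [0, 0, 0, 0]]
  grip: 0.02

```text
clock: 8.68
position: [0.4909, -0.005, 0.1078]
tool_rot: [3.142, -0.0, 1.672]
force: [-3.3, -0.1, 9.9]
grip_width: 0.0247
finger_force: 38.7
```

carry_out:
  rows:
    - [[0, 0, 0, -6], [0, 0, 0, -12], [0, 0, 0, -18], [0, 0, 0, -24], [0, 0, 0, -30], [0, 0, 0, -36], [0, 0, 0, -42], [0, 0, 0, -48], [0, 0, 0, -54], [0, 0, 0, -60], [0, 0, 0, -60], [0, 0, 0, -60]]

```text
clock: 9.68
position: [0.4912, -0.005, 0.1079]
tool_rot: [3.141, 0.0, 2.72]
force: [-1.3, 1.0, 6.9]
grip_width: 0.0244
finger_force: 39.3
```

carry_out:
  rows:
    - [[0, 0, 0, -6], [0, 0, 0, -12], [0, 0, 0, -18], [0, 0, 0, -24], [0, 0, 0, -30], [0, 0, 0, -30], [0, 0, 0, -30]]

```text
clock: 10.27
position: [0.4913, -0.005, 0.1079]
tool_rot: [3.141, 0.001, -3.04]
force: [-1.6, 0.3, 5.9]
grip_width: 0.0246
finger_force: 39.3
```

carry_out:
  rows:
    - [[0, 0, 0, 0], [0, 0, 0, 0], [0, 0, 0, 0], [0, 0, -0.03, 0], [0, 0, -0.06, 0], [0, 0, -0.06, 0], [0, 0, -0.06, 0]]
  grip: 0.04

```text
clock: 10.85
position: [0.4917, -0.0048, 0.1687]
tool_rot: [3.141, 0.003, -3.041]
force: [-0.5, 0.3, -0.8]
grip_width: 0.04
finger_force: 0.0
```

```bash
python3 - <<'E'
from h import *
o=bot.observe();print(o["position"],np.degrees(o["tool_rot"]),o["force"],o["grip_width"],np.round(o["qpos"],2))
g=marks();save(g,"k7.png",(285,165,325,215),12)
E
```

```text
[ 0.49174921 -0.00480543  0.16866411] [ 1.79986104e+02  1.51733218e-01 -1.74227112e+02] [-0.49541373  0.32981156 -0.81265857] 0.040033881879110625 [-0.36  0.37  0.32  1.99 -0.16  0.8   1.72]
green none
orange 3 [295.7 209.7] r 19.1 ang cw from pointer 3.4
```

View pics/k7.png

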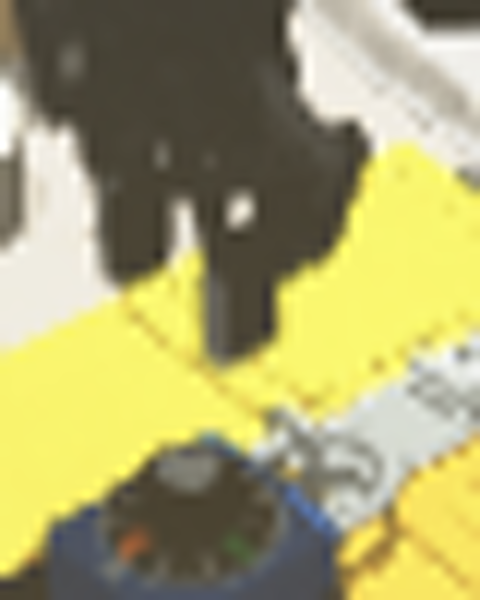

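Orange is back at the pointer: (130,545), measured 3° off at one-pixel resolution, with the pointer at (105,568). Next I'll grip the body, lowering in steps with force checks.

carry_out:
  rows:
    - [[0, 0, 0, 0], [0, 0, 0, 0], [0, 0, 0, 0], [0, 0, 0.02, 0], [0, 0, 0.045, 0], [0, 0, 0.065, 0], [0, 0, 0.075, 0], [0, 0, 0.075, 0], [0, 0, 0.075, 0]]
  grip: 0.068

```text
clock: 11.65
position: [0.4909, -0.0052, 0.0925]
tool_rot: [-3.141, -0.001, -3.041]
force: [0.3, -0.6, -0.1]
grip_width: 0.0682
finger_force: 0.0
```

carry_out:
  rows:
    - [[0, 0, 0.002, 0], [0, 0, 0.004, 0], [0, 0, 0.004, 0]]

```text
clock: 11.9
position: [0.4913, -0.0049, 0.0889]
tool_rot: [3.141, 0.001, -3.041]
force: [-0.8, 0.1, -0.5]
grip_width: 0.0683
finger_force: 0.0
```

carry_out:
  rows:
    - [[0, 0, 0.002, 0], [0, 0, 0.004, 0], [0, 0, 0.004, 0]]

```text
clock: 12.15
position: [0.4909, -0.0049, 0.0843]
tool_rot: [3.142, -0.0, -3.041]
force: [-0.3, 0.1, -0.7]
grip_width: 0.068
finger_force: 0.0
```

carry_out:
  rows:
    - [[0, 0, 0.002, 0], [0, 0, 0.004, 0], [0, 0, 0.004, 0]]

```text
clock: 12.4
position: [0.4908, -0.005, 0.0801]
tool_rot: [-3.142, -0.0, -3.041]
force: [-0.6, -0.7, -0.7]
grip_width: 0.068
finger_force: 0.0
```

carry_out:
  rows:
    - [[0, 0, 0, 0], [0, 0, 0, 0], [0, 0, 0, 0], [0, 0, 0, 0], [0, 0, 0, 0], [0, 0, 0, 0]]
  grip: 0.045
  grip_force: 50

```text
clock: 12.9
position: [0.491, -0.005, 0.0809]
tool_rot: [3.141, 0.0, -3.041]
force: [-3.0, -0.2, 10.7]
grip_width: 0.0582
finger_force: 50.8
```

carry_out:
  rows:
    - [[0.001, 0, -0.001, 0], [0.003, 0, -0.001, 0], [0.005, 0, -0.001, 0], [0.007, 0, -0.001, 0], [0.009, 0, -0.001, 0], [0.011, 0, -0.001, 0], [0.013, 0, -0.001, 0], [0.015, 0, -0.001, 0], [0.015, 0, -0.001, 0]]
  grip_force: 80

```text
clock: 13.65
position: [0.4757, -0.0066, 0.0815]
tool_rot: [-3.142, -0.0, -3.041]
force: [2.1, -0.8, -3.5]
grip_width: 0.0566
finger_force: 85.5
```

Past the slack and the 1 mm block at low force, so it's unlocked. I'll pull on to the stop.

carry_out:
  rows:
    - [[0.002, 0, 0, 0], [0.004, 0, 0, 0], [0.006, 0, 0, 0], [0.008, 0, 0, 0], [0.008, 0, 0, 0]]

```text
clock: 14.07
position: [0.4676, -0.0074, 0.0815]
tool_rot: [3.142, -0.0, -3.041]
force: [2.4, -0.6, -3.0]
grip_width: 0.0562
finger_force: 85.5
```

carry_out:
  rows:
    - [[0.001, 0, 0, 0], [0.002, 0, 0, 0], [0.002, 0, 0, 0]]

```text
clock: 14.32
position: [0.466, -0.0076, 0.0815]
tool_rot: [-3.142, -0.0, -3.041]
force: [3.9, -1.1, -4.0]
grip_width: 0.0565
finger_force: 85.4
```

carry_out:
  rows:
    - [[0.001, 0, 0, 0], [0.002, 0, 0, 0], [0.002, 0, 0, 0]]

```text
clock: 14.57
position: [0.464, -0.0078, 0.0815]
tool_rot: [-3.142, -0.0, -3.041]
force: [4.6, -1.7, -3.7]
grip_width: 0.0566
finger_force: 85.4
```

carry_out:
  rows:
    - [[0.001, 0, 0, 0], [0.001, 0, 0, 0]]

```text
clock: 14.73
position: [0.4636, -0.0077, 0.0816]
tool_rot: [-3.141, 0.001, -3.041]
force: [7.5, -0.7, -5.7]
grip_width: 0.0565
finger_force: 85.5
```

carry_out:
  rows:
    - [[0.001, 0, 0, 0], [0.001, 0, 0, 0]]

```text
clock: 14.9
position: [0.4635, -0.0078, 0.0818]
tool_rot: [-3.141, 0.003, -3.041]
force: [11.0, -0.2, -7.3]
grip_width: 0.0565
finger_force: 85.7
```

The stop is reached (27.5 mm travel, force rising), so the shackle is fully open. Now forward about 38.5 mm, until the staple stands between body and toe.

carry_out:
  rows:
    - [[-0.004, 0, 0, 0], [-0.009, 0, 0, 0], [-0.014, 0, 0, 0], [-0.019, 0, 0, 0], [-0.024, 0, 0, 0], [-0.029, 0, 0, 0], [-0.034, 0, 0, 0], [-0.036, 0, 0, 0], [-0.038, 0, 0, 0], [-0.0395, 0, 0, 0], [-0.0395, 0, 0, 0]]

```text
clock: 15.82
position: [0.4997, -0.004, 0.0814]
tool_rot: [3.141, -0.004, -3.041]
force: [-8.4, -0.3, 10.5]
grip_width: 0.0568
finger_force: 88.3
```

```bash
python3 - <<'E'
from h import *
o=bot.observe();print(o["clock"],o["position"],o["force"])
for n in("top","scene"):
    g=bot.grab_frame(n)
    for l in("staple","toe_tip","pointer"):
        print(n,l,[(np.round(atz(g,r["position"],.105 if l!="pointer" else .12)[:2],3),round(r["conf"],2)) for r in bot.spot_point(g,l)[:2]])
save(g,"s1.png",(280,165,330,215),11)
E
```

```text
15.8167 [ 0.49972812 -0.00397043  0.0813899 ] [-8.36357301 -0.28097124 10.4911781 ]
top staple []
top toe_tip [(array([ 0.647, -0.202]), 0.37)]
top pointer [(array([ 0.657, -0.152]), 0.61)]
scene staple [(array([0.549, 0.025]), 0.64), (array([0.544, 0.007]), 0.4)]
scene toe_tip [(array([0.542, 0.029]), 0.53), (array([ 0.605, -0.282]), 0.5)]
scene pointer [(array([ 0.462, -0.02 ]), 0.85), (array([ 0.601, -0.239]), 0.72)]
```

View pics/s1.png

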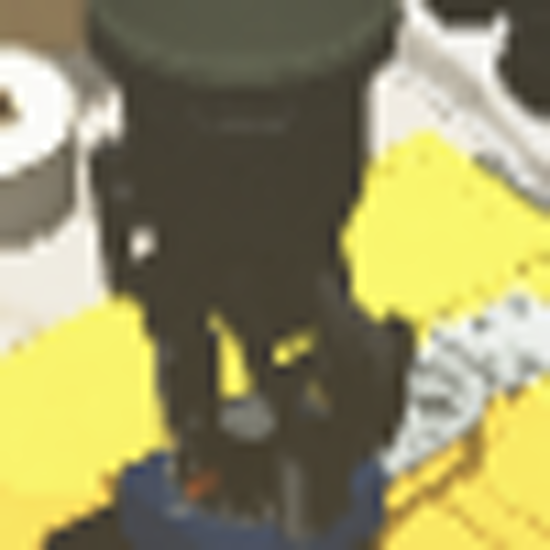

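The view is mostly hidden by the gripper, but the lock is in hand at (250,500) with orange still at (200,485). There is 8 N of drag and 10 N upward, so probably the rubber pad. I'll ease the load up 1 mm and see.

carry_out:
  rows:
    - [[0, 0, -0.001, 0], [0, 0, -0.002, 0], [0, 0, -0.002, 0], [0, 0, -0.002, 0]]

```text
clock: 16.55
position: [0.5013, -0.0038, 0.0834]
tool_rot: [3.142, -0.0, -3.041]
force: [-0.3, 0.3, -5.9]
grip_width: 0.0565
finger_force: 86.1
```

It was the pad drag; the lock now hangs free, with about 5 N of weight. Lifting gently.

carry_out:
  rows:
    - [[0, 0, -0.002, 0], [0, 0, -0.004, 0], [0, 0, -0.006, 0], [0, 0, -0.008, 0], [0, 0, -0.01, 0]]

```text
clock: 16.97
position: [0.5014, -0.0039, 0.0938]
tool_rot: [3.142, 0.0, -3.041]
force: [0.2, 0.2, -5.4]
grip_width: 0.0563
finger_force: 86.1
```

carry_out:
  rows:
    - [[0, 0, -0.003, 0], [0, 0, -0.006, 0], [0, 0, -0.009, 0], [0, 0, -0.012, 0], [0, 0, -0.012, 0]]

```text
clock: 17.38
position: [0.5017, -0.0039, 0.1061]
tool_rot: [3.142, 0.001, -3.041]
force: [1.0, -0.0, -4.1]
grip_width: 0.0563
finger_force: 86.1
```

carry_out:
  rows:
    - [[0, 0, -0.015, 0], [0, 0, -0.03, 0], [0, 0, -0.045, 0], [0, 0, -0.06, 0], [0, 0, -0.075, 0], [-0.01, 0, -0.09, 0], [-0.02, 0, -0.105, 0], [-0.03, 0, -0.115, 0], [-0.03, 0, -0.12, 0], [-0.03, 0, -0.12, 0], [-0.03, 0, -0.12, 0], [-0.03, 0, -0.12, 0]]

```text
clock: 18.38
position: [0.5304, -0.001, 0.2248]
tool_rot: [3.142, -0.001, -3.041]
force: [-0.3, 0.1, -4.6]
grip_width: 0.056
finger_force: 87.1
```

carry_out:
  rows:
    - [[0, 0, 0, 0], [0, 0, 0, 0], [0, 0, 0, 0], [0, 0, 0, 0], [0, 0, 0, 0], [0, 0, 0, 0]]

```text
clock: 18.88
position: [0.5312, -0.0009, 0.2255]
tool_rot: [-3.142, -0.0, -3.041]
force: [-0.0, 0.4, -5.3]
grip_width: 0.0563
finger_force: 87.1
```

```bash
python3 - <<'E'
from h import *
o=bot.observe();print(o["clock"],o["position"],o["force"],o["moment"],o["finger_force"],np.abs(o["qd"]).max())
for n in("top","scene"):
    g=bot.grab_frame(n)
    for l in("staple","toe_tip","pointer","lock_center"):
        print(n,l,[(np.round(atz(g,r["position"],.105 if l=="staple" else .24)[:2],3),round(r["conf"],2)) for r in bot.spot_point(g,l)[:2]])
a=np.radians(5.8);lx=np.array([np.cos(a),np.sin(a),0]);ly=np.array([-lx[1],lx[0],0])
c=np.array(o["position"]);c[2]+=.0235
for nm,d in (("open",50),("shut",32)): print(nm,[np.round(proj(g,c+d/1000*lx+.02*ly),1)],np.round(c+d/1000*lx+.02*ly,3))
# shackle grey extent along lock axis, at lock height, scene view
im=cv2.cvtColor(g["pixels"],cv2.COLOR_RGB2HSV).astype(int)
for y in(-20,0,20):
    print(y,[(d,)+tuple(im[tuple(np.round(proj(g,c+d/1000*lx+y/1000*ly)).astype(int)[::-1])]) for d in range(40,111,6)])
E
```

```text
18.8833 [ 0.53123427 -0.00093892  0.22545354] [-0.04992979  0.42317572 -5.34823072] [-0.00078467  0.00878057  0.04505897] 87.06526964670047 0.0016903861922072407
top staple []
top toe_tip [(array([ 0.635, -0.192]), 0.43)]
top pointer [(array([ 0.632, -0.145]), 0.62)]
top lock_center [(array([ 0.623, -0.174]), 0.55)]
scene staple [(array([0.557, 0.027]), 0.94)]
scene toe_tip [(array([0.58 , 0.027]), 0.52), (array([ 0.528, -0.365]), 0.46)]
scene pointer [(array([ 0.523, -0.326]), 0.74), (array([0.503, 0.004]), 0.71)]
scene lock_center [(array([0.53 , 0.006]), 0.76), (array([ 0.508, -0.353]), 0.72)]
open [array([316.1, 167. ])] [0.579 0.024 0.249]
shut [array([312.2, 169. ])] [0.561 0.022 0.249]
-20 [(40, np.int64(112), np.int64(34), np.int64(83)), (46, np.int64(28), np.int64(19), np.int64(157)), (52, np.int64(33), np.int64(15), np.int64(188)), (58, np.int64(30), np.int64(20), np.int64(155)), (64, np.int64(28), np.int64(27), np.int64(115)), (70, np.int64(30), np.int64(15), np.int64(154)), (76, np.int64(28), np.int64(29), np.int64(105)), (82, np.int64(21), np.int64(60), np.int64(72)), (8
[... 659 characters left out ...]
13), np.int64(174)), (100, np.int64(22), np.int64(51), np.int64(75)), (106, np.int64(23), np.int64(61), np.int64(67))]
20 [(40, np.int64(21), np.int64(62), np.int64(70)), (46, np.int64(21), np.int64(63), np.int64(69)), (52, np.int64(20), np.int64(67), np.int64(69)), (58, np.int64(21), np.int64(64), np.int64(68)), (64, np.int64(21), np.int64(64), np.int64(68)), (70, np.int64(21), np.int64(64), np.int64(68)), (76, np.int64(21), np.int64(61), np.int64(67)), (82, np.int64(21), np.int64(61), np.int64(67)), (88, np.int64(21), np.int64(38), np.int64(87)), (94, np.int64(24), np.int64(5), np.int64(234)), (100, np.int64(25), np.int64(7), np.int64(233)), (106, np.int64(25), np.int64(6), np.int64(237))]
```

The lock is held still with about 5 N of weight. The toe tip measures (0.580, 0.027), against (0.579, 0.024) predicted for open, and the underside is about 15 cm above the box top. Handing in.

```bash
python3 -c "
from workcell import bot
print(bot.job_done())"
```

```text
the job is handed in; nothing more can be done
None
```

The job is handed in: I turned the dial to green and back to orange, pulled the shackle fully open and unhooked it, and the arm now holds the open lock level and still over the box, its underside about 15 cm above the top (about 19 s used; the hand-in returned no verdict).

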